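Load a bearing sleeve into a hinged-leaf drill jig

ROBOT

A 7-joint arm with a two-finger parallel gripper is mounted at the origin on a cart in front of the work surface, level with it; the furniture and walls round the work are solid. World frame = base frame: x ahead of the robot, y to its left, z up, the work surface at z = 0. Lengths are in m, angles in degrees, forces in N, time in s.
With the tool pointing down it reaches from about 0.4 to 0.75 m from the base axis. Payload 19.5 kg.
Tool frame: the origin (TCP) lies at the very end of the fingers, on their centre line; the grasp point (between the pads) lies 19 mm behind it; z points along the fingers, y is the direction in which the jaws open and shut (so a half turn about z gives the same grasp; the last joint's range is limited). The gripper opens to 85 mm and grips with 20 to 120 N. Pads are 22 mm wide; open, the fingers measure 114 mm over their backs; the gripper's body (76 mm by 85 mm) begins 54 mm behind the grasp point. The pads swing forward as they close: fully open they stand 13 mm farther back than shut.
Start: joints at [67.684, 40.479, -1.581, 85.061, 1.261, 54.483, -4.326], TCP at [0.196, -0.541, 0.231] pointing down, gripper open.
Joint ranges: [-155.06, 155.06], [-18.47, 123.98], [-90, 86.84], [0, 140.48], [-83.41, 263.41], [0, 116], [-161.91, 161.91]. Speed limits (degrees/s): [108.29, 108.29, 147.25, 147.25, 172.46, 172.46, 172.46].

INTERFACE

Orientations are given as [roll, pitch, yaw] about the fixed x, y, z axes, in that order (R = Rz(yaw) Ry(pitch) Rx(roll)).
In Python, from cell import robot, eyes, order gives the robot as it stands.
- The arm moves only by the tool jog_arm, never from a script. Its argument "increments" is a list of rows, each a list of 3 entries, a list of its own where there are three numbers: the shift along the world's x, y, z in mm, then the turn, a rotation vector about the world's x, y, z in degrees, then the opening in per cent of the stroke, from 0 (shut) to 100 (fully open). A call has 1 to 20 rows; each row shifts and turns the pose as measured when the row begins; what a row does not reach is not made up. A row lasts 1/8 s, in which the tool goes at most 62.5 mm and 10.7 degrees, less where a joint would pass 70% of its speed; a pose out of reach is approached as far as the arm can. A call with a gripper value outside its range is refused whole. The fingers move at their own pace and stop on an object; "grip_force" is the grip in N (left out, the last holds). Time passes only in rows, so rows that do not move let the fingers close. It gives the time, the measured TCP pose, the force and the opening at its end, in the units of the state.
- robot.read_state(): the state, without advancing time (a new reading comes with each control period).
- eyes.snapshot(name): name is "side" or "top"; returns the picture (384x512x3 uint8, red, green, blue); there is no depth.
- eyes.camera_model(name): a dict with "K" (3x3 intrinsics, pixels), "view" (4x4, takes a point from world to camera coordinates). Camera axes: x right, y up, looking along -z (the intrinsics and any distortion apply to the point x, -y, -z); pixel columns grow to the right and rows downward; lengths in m; the calibration is good to about 2 mm. A picture is of the moment at which its call begins. camera_model takes no time and is no camera call.
- order.finish_job(): hands the job in, once; it reports no verdict.
The state is a dict: "time": time; "joint_pos": joint angles; "dq": joint speeds; "joint_torque": joint torques, N m; "eef_pos": TCP position; "tcp_rot": TCP orientation; "ft_force": force on the tool from outside, world axes, zero at the start; "moment": the same for the moment, N m; "finger_gap": opening from 0.0 (shut) to 1.0 (fully open).
Only numpy, scipy, OpenCV 4.12 (cv2) and the standard library are available. Lean on these libraries where they do the work, as an engineer would, in place of code of your own. Each camera call takes 0.05 s, during which the arm holds its last target.

TASK

Get the bronze bearing sleeve ready for drilling: roll it gently up the drill jig's ramp without letting it run back, until it stands against the stop and the spring catch has come up behind it and holds it there by itself. Then swing the open jig leaf over and press it fully shut. Only push: do not pick up or squeeze the sleeve, and leave the oil bottle, brush and loupe beside the jig where they are.

Things in the scene. Friction and masses are not known exactly. Their poses are not given: they have to be found in the camera images.
- sleeve_center (a point): Centre of the loose bronze bearing sleeve: a bored cylinder, 44 mm diameter, 60 mm long, about 0.46 kg, oily, rolls and slides easily. Its y axis is the cylinder's axis; x and z turn as it rolls. It starts on the jig's flat deck, lying across it between the guides. Let go on the ramp before the catch holds it, it runs back.
- jig: Drill jig, bolted down. Origin on the bench, on its middle line; x towards the ramp and stop (away from the robot), y left, z up. Grey base x -73 to 177, y -62 to 62 mm; its top, the flat deck, at z = 14 mm. From x = 10 mm a steel ramp rises 8 degrees to +x. Guide rails 12 mm high, 63 mm apart, flank the path; two 6 mm lugs at x = -70 to -62, 34 mm apart, close its front.
- seat (a point): Centre of the sleeve when home at the stop; fixed on the jig at x = 101, y = 0, z = 49 mm of its frame, 22 mm above the ramp's surface. Its x points up the ramp (8 degrees above level), y across, z square to the ramp. The stop's face is 22 mm further along x; it is 34 mm high and 82 mm wide. Two grey rests for the leaf, 45 mm high, stand beside the seat, 63 mm apart.
- spring_catch (a joint): Spring catch: a round-backed steel bar across the middle of the ramp, 48 mm long, 12 mm wide, 16 mm down-ramp of the seat. 0 = fully up, 5.5 mm out of the ramp; grows as pressed down (m, to 0.0065; springs of 1.3 to 2 N). The sleeve rolls over it (1 to 4 N extra push) and it rises behind the sleeve; with the sleeve home it reads about 0.001 and presses the sleeve to the stop.
- leaf (a joint): Hinged steel jig leaf (plate with a drill bush) at the top of the jig. 0 = shut, parallel to the ramp, on its rests over the seated sleeve; grows as it opens up and away from the robot (rad, to 2.3). Starts at about 2. The hinge is stiff (0.12 N m): the leaf stays where it is left and must be pushed all the way, with about 2 to 4 N at its edge.
- leaf_hinge (a point): Middle of the leaf's hinge axis, fixed on the jig; the axis is y. Axes as those of seat; 46 mm further up the ramp than the seat and 30 mm higher, square to the ramp. The hinge ears reach 6 mm above it.
- leaf_edge (a point): Middle of the leaf's free edge, on the face that is on top when shut (looks away from the robot when open), 84 mm from the hinge axis. Moves with the leaf: x from edge to hinge, y across, z out of that face. Leaf 82 mm wide, 8 mm thick, with a lip at this edge 17 mm deep on the other side; the bush stands 4 mm proud of this face, 38 mm from the edge.
- oiler: Bystander: upright yellowish oil bottle with a red spout, 32 mm diameter, 108 mm high; origin under its foot. To be left alone.
- brush: Bystander: flat brush with wooden handle, 14 x 142 x 10 mm, lying on the bench beside the jig; origin under its middle, long along its y. To be left alone.
- loupe: Bystander: black eye loupe standing on its rim, 34 mm diameter, 30 mm high; origin under its foot. To be left alone.
- sleeve: The sleeve itself (see sleeve_center); origin at its centre.
There are look-alikes about, which are no part of the job. Of the things like the sleeve, leave any that is white; of the rest the smaller one is meant.

How it is judged (in metres and radians):
On the way, in this order (a step that is already met when the one before it is completed fails the run):
1. the sleeve stands against the stop, held there by the spring catch alone, with no finger on it (x of sleeve_center in the frame of seat between -0.0025 and 0.0025 m and z of sleeve_center in the frame of seat between -0.0025 and 0.0025 m and angle between the y axis of sleeve_center and the y axis of seat, either way round below 0.06 rad and value of joint spring_catch below 0.0025 m and linear speed of sleeve below 0.01 m/s and contact force between the fingers and sleeve below 0.1 N and value of joint leaf above 0.6 rad), for 0.3 s.
2. the leaf is swung fully shut over the sleeve (value of joint leaf below 0.05 rad), for 0.2 s.
At the end, for the whole second after the job is handed in: The sleeve rests at the seat within 2.5 mm (along and square to the ramp) with its axis across the jig (within 0.06 rad), the spring catch up behind it (under 2.5 mm down), and the leaf is shut (under 0.05 rad) (x of sleeve_center in the frame of seat between -0.0025 and 0.0025 m and z of sleeve_center in the frame of seat between -0.0025 and 0.0025 m and angle between the y axis of sleeve_center and the y axis of seat, either way round below 0.06 rad and value of joint spring_catch below 0.0025 m and linear speed of sleeve below 0.01 m/s and value of joint leaf below 0.05 rad); the robot touches nothing.
It fails at once if the sleeve ran free on the ramp: it rolled back or was knocked (over 0.25 m/s on the ramp with the fingers away from it, or over 0.5 m/s anywhere) (linear speed of sleeve above 0.5 m/s or (linear speed of sleeve above 0.25 m/s and contact force between the fingers and sleeve below 0.02 N and distance between the grasp point and sleeve_center above 0.075 m and x of sleeve_center in the frame of seat between -0.09 and -0.02 m)).
It fails at once if the sleeve was lifted off the deck or ramp (by about 10 mm) ((x of sleeve_center in the frame of seat above -0.085 m and z of sleeve_center in the frame of seat above 0.009 m) or (x of sleeve_center in the frame of seat below -0.08 m and height (world z) of sleeve_center above 0.048 m)).
It fails at once if the sleeve was squeezed or pushed with more than 38 N (contact force between the fingers and sleeve above 38 N).
It fails at once if a bystander was moved by more than 20 mm or tipped over (distance of any of oiler, brush, loupe from where it was at the start of the episode above 0.02 m or angle between oiler's own z axis and vertical above 0.4 rad).
It also fails if it takes over 51 s, if anything falls off the work surface, if the arm or the gripper's body presses on something with over 40 N, if the wrist force passes 120 N, or if a joint passes its speed limit or range.

## Working session

There is one attempt and no reset: what is moved stays moved. The work goes in short steps, Python scripts to look and compute and a tool call to move; the robot and the scene stay as the last step left them, time stands still between calls to the robot, and variables do not carry over. Pictures are saved under pics/ and viewed, and the job is handed in when it is done.

Besides the shell and the picture viewer there is one more tool, called after "Call:" as name(argument=value, ...), one argument or row to a line, values as JSON. jog_arm: Moves the arm, as the interface text tells. Its arguments: {"type":"object","properties":{"increments":{"type":"array"},"grip_force":{"type":"number"}},"required":["increments"]}

```bash
mkdir -p pics; ls; python3 - <<'E'
from cell import robot, eyes, order
import cv2,numpy as np
print(robot.read_state())
for n in("side","top"):
    im=eyes.snapshot(n); cv2.imwrite(f"pics/{n}0.png",im[:,:,::-1])
    m=eyes.camera_model(n); print(n,m)
E
```

```text
pics
{'time': 0.0, 'joint_pos': array([67.6830261 , 40.5112879 , -1.58157565, 85.08332059,  1.26132614,
       54.48344225, -4.32591719]), 'dq': array([ 0.0117893 , -0.07460621,  0.05636651, -0.02839809,  0.08070181,
       -0.03242278, -0.06450856]), 'joint_torque': array([-4.00652243e-04, -8.83210230e+01,  1.23438723e+00, -2.36172098e+01,
        1.68214145e-02,  6.44849191e-03,  1.18884022e-04]), 'eef_pos': array([ 0.19588114, -0.54033082,  0.23085846]), 'tcp_rot': array([-1.79939383e+02,  3.11722253e-03,  1.99275434e+01]), 'ft_force': array([0.82006687, 0.56445409, 0.45076083]), 'moment': array([ 0.02473731, -0.04266187,  0.03901254]), 'finger_gap': 1.0009945656159087}
side {'K': array([[421.70602632,   0.        , 249.38785057],
       [  0.        , 421.70602632, 191.20410546],
       [  0.        ,   0.        ,   1.        ]]), 'view': array([[-0.99086981, -0.13457421, -0.00817339,  0.57683593],
       [ 0.07372145, -0.59157368,  0.80287342,  0.03367072],
       [-0.11288122,  0.79494048,  0.59609351, -1.09578627],
       [ 0.        ,  0.        ,  0.        ,  1.        ]])}
top {'K': array([[419.38693475,   0.        , 268.39456707],
       [  0.        , 419.38693475, 185.08171783],
       [  0.        ,   0.        ,   1.        ]]), 'view': array([[ 2.69319354e-02, -9.99637130e-01, -5.28632344e-04,
         2.09468973e-01],
       [ 9.71319388e-01,  2.60440205e-02,  2.36347955e-01,
        -5.47805443e-01],
       [-2.36248423e-01, -6.87877870e-03,  9.71668341e-01,
        -7.98412102e-01],
       [ 0.00000000e+00,  0.00000000e+00,  0.00000000e+00,
         1.00000000e+00]])}
```

View pics/side0.png

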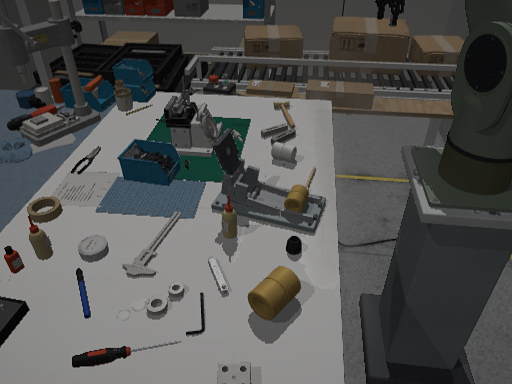

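View pics/top0.png

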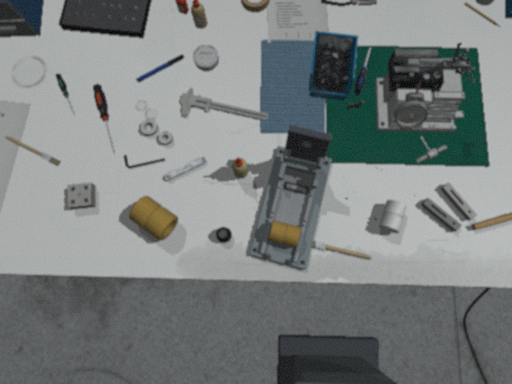

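Candidates: bronze cylinder in the jig at top (285,233) / side (297,198); a larger bronze one at top (155,217) / side (275,293); a white one at top (393,217) / side (284,152). The smaller bronze one, on the jig deck, is the one meant. Next, close crops to check it.

```bash
cat > h.py <<'E'
import numpy as np,cv2
from cell import robot,eyes,order
M={n:eyes.camera_model(n) for n in("side","top")}
def proj(n,P):
    m=M[n];P=np.atleast_2d(P);c=P@m["view"][:3,:3].T+m["view"][:3,3]
    q=np.c_[c[:,0],-c[:,1],-c[:,2]]@m["K"].T
    return q[:,:2]/q[:,2:]
def ray(n,uv):
    m=M[n];d=np.linalg.solve(m["K"],[uv[0],uv[1],1]);d=np.array([d[0],-d[1],-d[2]])
    R=m["view"][:3,:3];o=-R.T@m["view"][:3,3];d=R.T@d;return o,d/np.linalg.norm(d)
def plane(n,uv,z):
    o,d=ray(n,uv);return o+d*(z-o[2])/d[2]
def tri(a,b):
    o1,d1=ray("side",a);o2,d2=ray("top",b)
    s=np.linalg.lstsq(np.c_[d1,-d2],o2-o1,rcond=None)[0]
    p=o1+s[0]*d1;q=o2+s[1]*d2;return (p+q)/2,np.linalg.norm(p-q)
def crop(n,x0,y0,w,h,k,f,pts=None):
    im=eyes.snapshot(n)[:,:,::-1][y0:y0+h,x0:x0+w]
    im=cv2.resize(im,None,fx=k,fy=k,interpolation=cv2.INTER_CUBIC)
    im=np.ascontiguousarray(im)
    if pts is not None:
        for u,v in proj(n,pts): cv2.circle(im,(int((u+.5-x0)*k),int((v+.5-y0)*k)),2,(0,0,255),-1)
    cv2.imwrite("pics/"+f,im)
E
python3 - <<'E'
from h import *
crop("top",225,110,130,170,3.5*1,"top1.png")
crop("side",200,120,150,120,5,"side1.png")
for n in M: print(n,ray(n,(256,192)))
E
```

```text
side (array([0.44539337, 0.96863081, 0.63087246]), array([ 0.09719359, -0.79583481, -0.59766241]))
top (array([0.33782904, 0.21816792, 0.90537519]), array([ 0.21930384,  0.03597184, -0.97499326]))
```

View pics/top1.png

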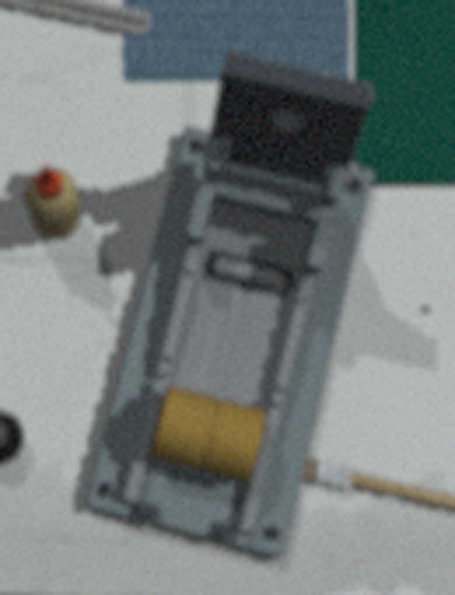

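View pics/side1.png

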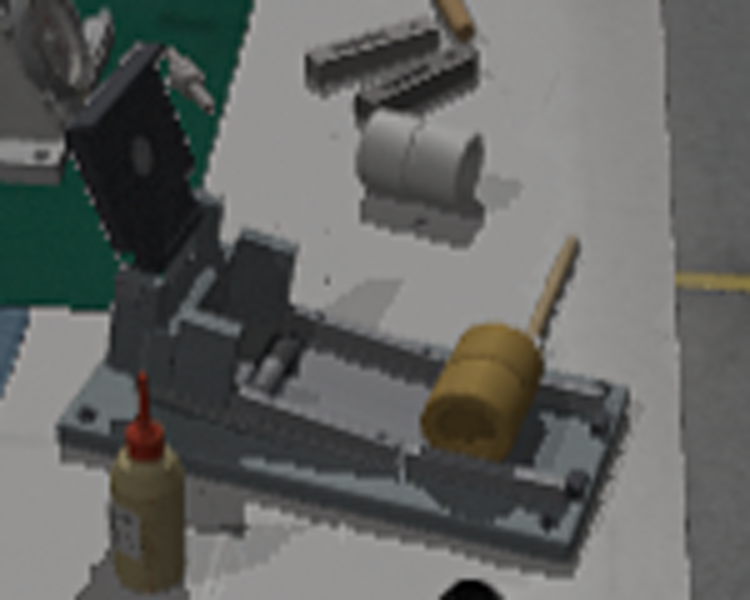

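```bash
cat >> h.py <<'E'
def jigfit(c): # c: FL FR RL RR world xy
    J=np.array([[-73,62],[-73,-62],[177,62],[177,-62]])/1000
    cm=c.mean(0);jm=J.mean(0);H=(J-jm).T@(c-cm)
    a=np.arctan2(H[0,1]-H[1,0],H[0,0]+H[1,1]);R=np.array([[np.cos(a),-np.sin(a)],[np.sin(a),np.cos(a)]])
    t=cm-R@jm;return a,t,c-(J@R.T+t)
E
python3 - <<'E'
from h import *
t=np.array([[80,507],[280,556],[184,131],[372,173]])/3.5+[224.5,109.5]
c=np.array([plane("top",u,.014)[:2] for u in t]);print(c,jigfit(c))
s=np.array([[572,558],[628,385],[60,430],[125,345]])/5+[199.5,119.5]  # FL(y+), FR, RL
c=np.array([plane("side",u,.014)[:2] for u in s]);print(c,jigfit(c))
for n,(lo,hi) in {"top":((270,215),(305,250)),"side":((280,180),(315,215))}.items():
    im=eyes.snapshot(n);hsv=cv2.cvtColor(im,cv2.COLOR_RGB2HSV)
    m=cv2.inRange(hsv,(10,110,40),(30,255,255))
    k=np.zeros_like(m);k[lo[1]:hi[1],lo[0]:hi[0]]=m[lo[1]:hi[1],lo[0]:hi[0]]
    ys,xs=np.nonzero(k);print(n,xs.mean(),ys.mean(),len(xs),cv2.minAreaRect(np.c_[xs,ys].astype(np.float32)))
E
```

```text
[[0.40349261 0.2646653 ]
 [0.37781695 0.14435449]
 [0.64287565 0.20744172]
 [0.6180248  0.08757315]] (np.float64(-0.22822550750646883), array([0.45990089, 0.18777363]), array([[ 6.71322519e-04, -1.68395858e-05],
       [ 3.05058729e-03,  4.56951685e-04],
       [-3.46299096e-03, -6.78071322e-04],
       [-2.58918851e-04,  2.37959222e-04]]))
[[0.40354584 0.27272703]
 [0.37844871 0.14463073]
 [0.64297233 0.21282445]
 [0.62491106 0.14246948]] (np.float64(-0.14189037283726866), array([0.46099206, 0.20051649]), array([[ 0.00605245,  0.00051034],
       [-0.00150926, -0.00483211],
       [-0.00200867, -0.02403856],
       [-0.00253452,  0.02836033]]))
top 284.3192660550459 233.44954128440367 545 ((284.10302734375, 233.6674041748047), (29.04521369934082, 19.8730411529541), 13.392498016357422)
side 296.27092511013217 198.0726872246696 454 ((296.3664245605469, 197.8938446044922), (18.621131896972656, 27.14547348022461), 24.443954467773438)
```

```bash
cat >> h.py <<'E'
JA=-0.2282;JT=np.array([.4602,.1880,0])
def J2W(P,a=None,t=None):
    a=JA if a is None else a;t=JT if t is None else t
    R=np.array([[np.cos(a),-np.sin(a),0],[np.sin(a),np.cos(a),0],[0,0,1]])
    return np.atleast_2d(P)/1000@R.T+t
c8,s8=np.cos(np.radians(8)),np.sin(np.radians(8))
def S(x,y,z): return [101+x*c8-z*s8,y,49+x*s8+z*c8]   # seat frame mm -> jig mm
E
python3 - <<'E'
from h import *
import math
P=[[-73,62,14],[-73,-62,14],[177,62,14],[177,-62,14],[-73,62,0],[-70,17,20],[-70,-17,20],S(22,41,12),S(22,-41,12),S(46,0,30),S(46,41,30),S(46,-41,30),S(-16,24,-17),S(-16,-24,-17)]
H=np.array([46,30])
for y in(41,-41):
  for th in(2.0,): P.append(S(46-84*math.cos(th),y,30+84*math.sin(th)))
P=J2W(P)
crop("top",225,110,130,170,3.5*1,"top2.png",P)
crop("side",200,120,150,120,5,"side2.png",P)
p,e=tri((296.3,198),(284.2,233.6));print(p,e)
R=J2W([[1000,0,0],[0,1000,0],[0,0,1000]])-JT
print((R@(p-JT))*1000)
E
```

```text
[0.44663655 0.1887468  0.0365116 ] 0.0003736284237547408
[-13.3807603   -2.34094618  36.51160152]
```

View pics/top2.png

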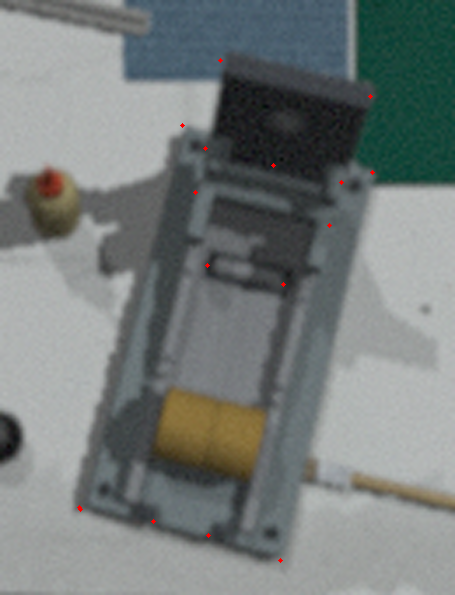

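View pics/side2.png

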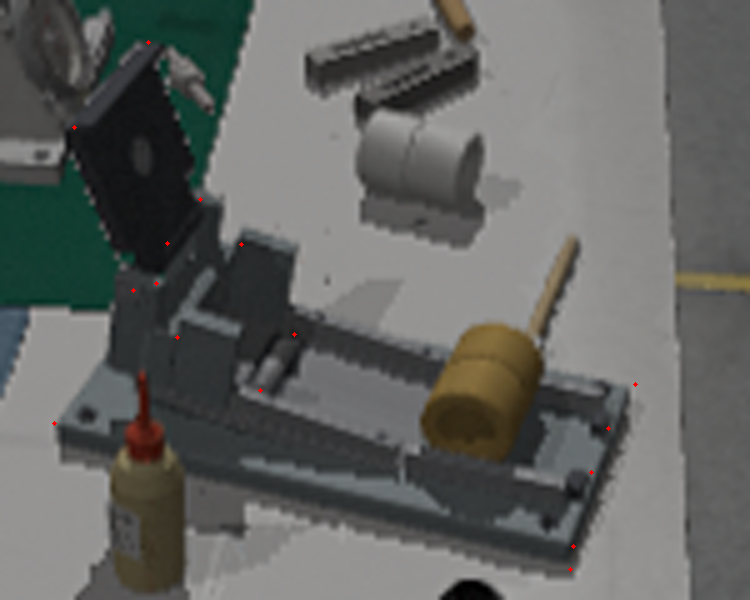

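The crop shows the bronze sleeve on the jig's deck at jig (-13, -2, 36) mm, and the overlay dots fall within about 2 mm of the jig. I'll move over to just behind the sleeve with the gripper shut.

Call:
jog_arm(
  increments=[
    [[36,34,0],[0,0,-1.8],0],
    [[36,34,0],[0,0,-1.8],0],
    [[36,34,0],[0,0,-1.8],0],
    [[36,34,0],[0,0,-1.8],0],
    [[36,34,0],[0,0,-1.8],0],
    [[36,34,0],[0,0,-1.8],0],
    [[36,34,0],[0,0,-1.8],0],
    [[5,50,0],[0,0,-1.8],0],
    [[5,50,0],[0,0,-1.8],0],
    [[5,50,0],[0,0,-1.8],0],
    [[5,50,0],[0,0,-1.8],0],
    [[5,50,0],[0,0,-1.8],0],
    [[5,50,0],[0,0,-1.8],0],
    [[-15,40,0],[0,0,-1.8],0],
    [[-15,40,0],[0,0,-1.8],0],
    [[-15,40,0],[0,0,-1.8],0],
    [[-15,40,0],[0,0,-1.8],0],
    [[-15,40,0],[0,0,-1.8],0],
  ],
)

```text
time: 2.65
eef_pos: [0.407, 0.2209, 0.2311]
tcp_rot: [-180.0, -0.2, -13.8]
ft_force: [1.2, -0.1, 0.2]
finger_gap: -0.001
```

Call:
jog_arm(
  increments=[
    [[-4,-20,-30],[0,0,0.7],0],
    [[0,0,-40],[0,0,0],0],
    [[0,0,-40],[0,0,0],0],
    [[0,0,-30],[0,0,0],0],
    [[0,0,0],[0,0,0],0],
  ],
)

```text
time: 3.28
eef_pos: [0.4015, 0.205, 0.0878]
tcp_rot: [-179.8, -0.3, -12.6]
ft_force: [1.2, 1.0, 0.0]
finger_gap: 0.0
```

```bash
python3 - <<'E'
from h import *
s=robot.read_state();print(s['eef_pos'],s['tcp_rot'])
P=np.vstack([s['eef_pos'],J2W([[-13.4,-1,36]])])
crop("top",225,150,130,130,4,"top3.png",P)
crop("side",200,80,150,140,4,"side3.png",P)
R=J2W([[1000,0,0],[0,1000,0],[0,0,1000]])-JT
print((R@(s['eef_pos']-JT))*1000)
E
```

```text
[0.40146783 0.20501919 0.08777677] [-179.82669334   -0.25731396  -12.57583168]
[-61.05970947   3.29130822  87.77677093]
```

View pics/top3.png

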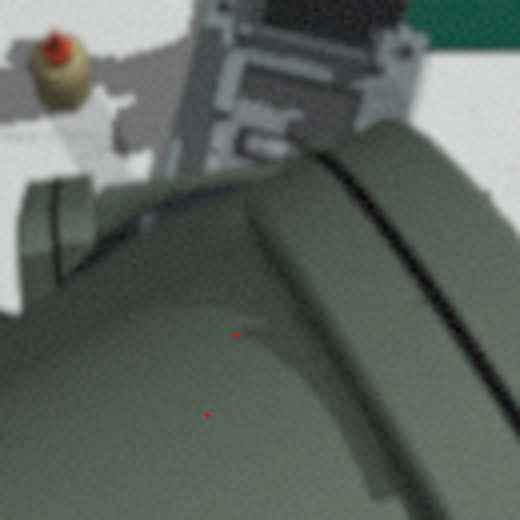

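View pics/side3.png

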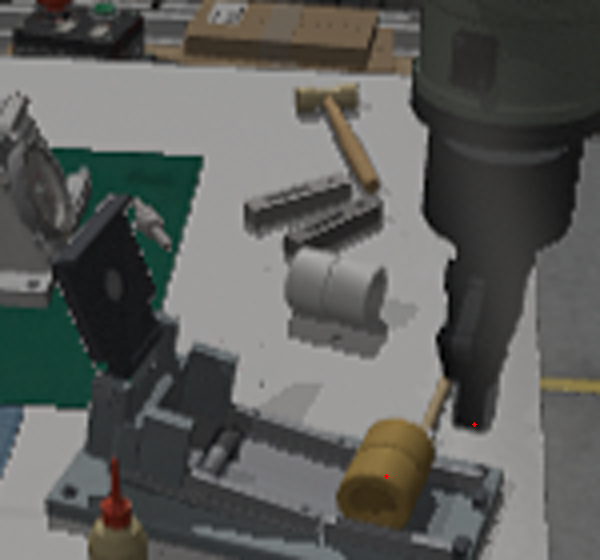

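Side view: fingertip at (473,425) in the crop, behind the sleeve and clear of it. The arm hides the jig in the top view. Lowering next.

Call:
jog_arm(
  increments=[
    [[1,-3.5,-28],[0,0,-0.5],0],
    [[0,0,-20],[0,0,0],0],
    [[0,0,-8],[0,0,0],0],
    [[0,0,0],[0,0,0],0],
  ],
)

```text
time: 3.88
eef_pos: [0.4058, 0.2035, 0.0373]
tcp_rot: [-179.4, -0.8, -13.0]
ft_force: [0.7, -0.8, 0.2]
finger_gap: -0.004
```

Call:
jog_arm(
  increments=[
    [[-1,-3,-8],[-0.4,0.8,0],0],
    [[0,0,0],[0,0,0],0],
  ],
)

```text
time: 4.12
eef_pos: [0.4053, 0.2007, 0.0302]
tcp_rot: [-180.0, -0.1, -13.0]
ft_force: [-0.3, 0.7, -0.6]
finger_gap: 0.002
```

Call:
jog_arm(
  increments=[
    [[4,-0.9,0],[0,0,0],0],
    [[4,-0.9,0],[0,0,0],0],
    [[4,-0.9,0],[0,0,0],0],
    [[5,-1.2,0],[0,0,0],0],
    [[5,-1.2,0],[0,0,0],0],
    [[5,-1.2,0],[0,0,0],0],
    [[5,-1.2,0.2],[0,0,0],0],
  ],
)

```text
time: 5.0
eef_pos: [0.4397, 0.1928, 0.031]
tcp_rot: [-179.9, -0.1, -13.0]
ft_force: [-2.3, 0.3, 0.9]
finger_gap: -0.002
```

```bash
cat >> h.py <<'E'
def W2J(p):
    R=J2W([[1000,0,0],[0,1000,0],[0,0,1000]])-JT
    return (R@(np.asarray(p)-JT))*1000
def st():
    s=robot.read_state();print(s['time'].__round__(2),W2J(s['eef_pos']).round(1),s['tcp_rot'].round(1),s['ft_force'].round(1))
E
python3 - <<'E'
from h import *
st();crop("side",200,80,150,140,4,"side4.png")
E
```

```text
5.0 [-21.1   0.   31. ] [-1.799e+02 -1.000e-01 -1.300e+01] [-2.3  0.3  0.9]
```

View pics/side4.png

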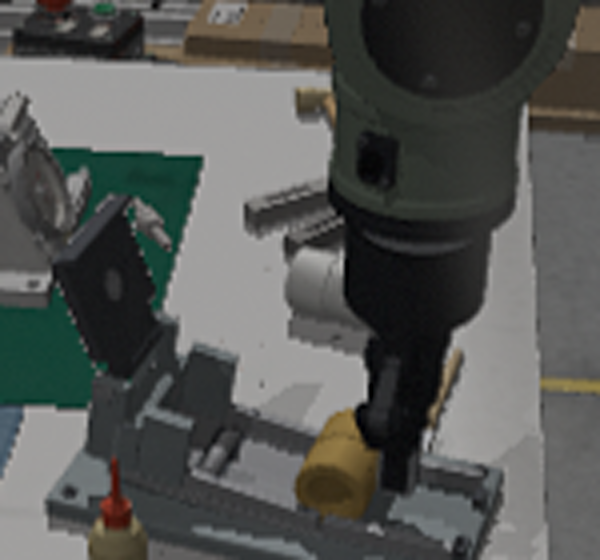

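Call:
jog_arm(
  increments=[
    [[5,-1.2,0.7],[0,0,0],0],
    [[5,-1.2,0.7],[0,0,0],0],
    [[5,-1.2,0.7],[0,0,0],0],
    [[5,-1.2,0.7],[0,0,0],0],
    [[5,-1.2,0.7],[0,0,0],0],
    [[5,-1.2,0.7],[0,0,0],0],
    [[5,-1.2,0.7],[0,0,0],0],
    [[5,-1.2,0.7],[0,0,0],0],
    [[5,-1.2,0.7],[0,0,0],0],
  ],
)

```text
time: 6.18
eef_pos: [0.4878, 0.1811, 0.0377]
tcp_rot: [-180.0, -0.1, -13.0]
ft_force: [-1.8, 0.1, 1.2]
finger_gap: -0.0
```

```bash
python3 - <<'E'
from h import *
st();crop("side",200,80,150,140,4,"side5.png")
E
```

```text
6.17 [28.4 -0.5 37.7] [-1.8e+02 -1.0e-01 -1.3e+01] [-1.8  0.1  1.2]
```

View pics/side5.png

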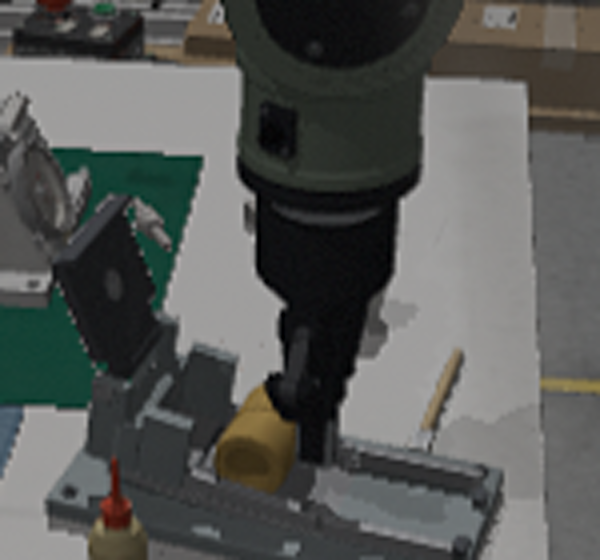

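Call:
jog_arm(
  increments=[
    [[4,-0.9,0.55],[0,0,0],0],
    [[4,-0.9,0.55],[0,0,0],0],
    [[3,-0.7,0.4],[0,0,0],0],
    [[3,-0.7,0.4],[0,0,0],0],
    [[3,-0.7,0.4],[0,0,0],0],
    [[3,-0.7,0.4],[0,0,0],0],
    [[3,-0.7,0.4],[0,0,0],0],
    [[3,-0.7,0.4],[0,0,0],0],
  ],
)

```text
time: 7.22
eef_pos: [0.5159, 0.1746, 0.0415]
tcp_rot: [-180.0, -0.1, -13.0]
ft_force: [-2.0, 0.1, 0.4]
finger_gap: 0.001
```

```bash
python3 - <<'E'
from h import *
st();crop("side",200,80,150,140,4,"side6.png")
E
```

```text
7.22 [57.2 -0.5 41.5] [-1.8e+02 -1.0e-01 -1.3e+01] [-2.   0.1  0.4]
```

View pics/side6.png

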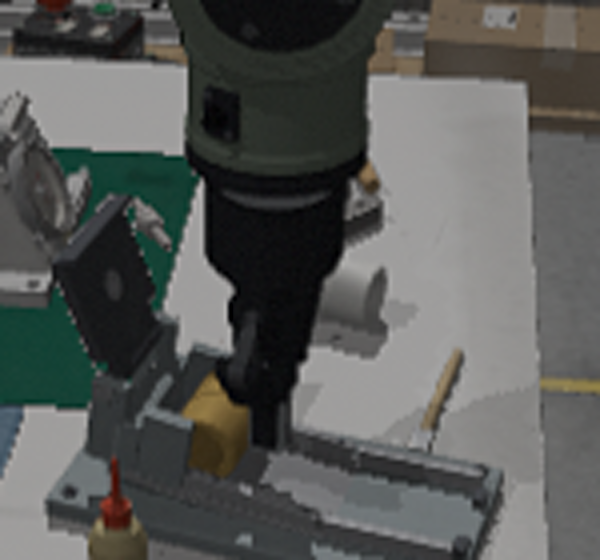

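Call:
jog_arm(
  increments=[
    [[2,-0.45,0.3],[0,0,0],0],
    [[2,-0.45,0.3],[0,0,0],0],
    [[2,-0.45,0.3],[0,0,0],0],
  ],
)

```text
time: 7.65
eef_pos: [0.5229, 0.1729, 0.0426]
tcp_rot: [-180.0, -0.2, -13.0]
ft_force: [-0.6, 0.3, -0.5]
finger_gap: -0.002
```

```bash
python3 - <<'E'
from h import *
st()
E
```

```text
7.65 [64.5 -0.5 42.6] [-180.    -0.2  -13. ] [-0.6  0.3 -0.5]
```

Call:
jog_arm(
  increments=[
    [[2,-0.45,0.3],[0,0,0],0],
    [[1.5,-0.35,0.2],[0,0,0],0],
  ],
)

```text
time: 7.9
eef_pos: [0.5268, 0.172, 0.0431]
tcp_rot: [-180.0, -0.2, -13.0]
ft_force: [0.1, -0.4, -0.5]
finger_gap: 0.003
```

```bash
python3 - <<'E'
from h import *
st();crop("side",200,80,150,140,4,"side7.png")
E
```

```text
7.9 [68.5 -0.5 43.1] [-180.    -0.2  -13. ] [ 0.1 -0.4 -0.5]
```

View pics/side7.png

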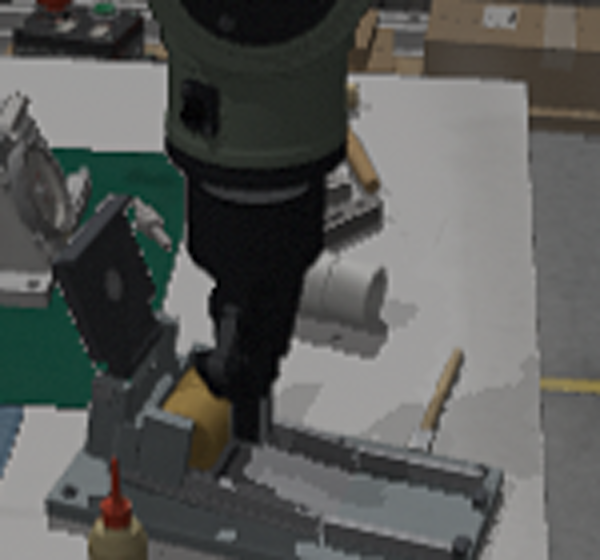

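Call:
jog_arm(
  increments=[
    [[1.2,-0.3,0.15],[0,0,0],0],
    [[1.2,-0.3,0.15],[0,0,0],0],
  ],
)

```text
time: 8.2
eef_pos: [0.5275, 0.1718, 0.0431]
tcp_rot: [180.0, 0.1, -13.0]
ft_force: [-8.9, 2.0, 4.0]
finger_gap: 0.003
```

```bash
python3 - <<'E'
from h import *
st()
E
```

```text
8.2 [69.2 -0.6 43.1] [ 1.8e+02  1.0e-01 -1.3e+01] [-8.9  2.   4. ]
```

Pressing at about 9 N with no further travel, so the sleeve is at the stop. Backing off and checking that it holds.

Call:
jog_arm(
  increments=[
    [[-3,0.7,0],[0,0,0],0],
    [[-12,2.8,0],[0,0,0],0],
    [[-25,5.8,0],[0,0,0],0],
    [[-25,5.8,20],[0,0,0],0],
    [[-10,2.5,50],[0,0,0],0],
    [[0,0,60],[0,0,0],0],
    [[0,0,60],[0,0,0],0],
  ],
)

```text
time: 9.07
eef_pos: [0.4483, 0.1889, 0.2355]
tcp_rot: [179.8, 0.2, -13.0]
ft_force: [1.0, 0.7, -0.8]
finger_gap: -0.004
```

```bash
python3 - <<'E'
from h import *
st()
P=J2W([S(0,30,0),S(0,-30,0),S(0,30,22),S(-22,30,0)])
crop("side",215,120,110,110,5,"side8.png",P)
crop("top",225,110,130,170,3.5,"top8.png")
E
```

```text
9.07 [-11.8  -1.8 235.5] [179.8   0.2 -13. ] [ 1.   0.7 -0.8]
```

View pics/side8.png

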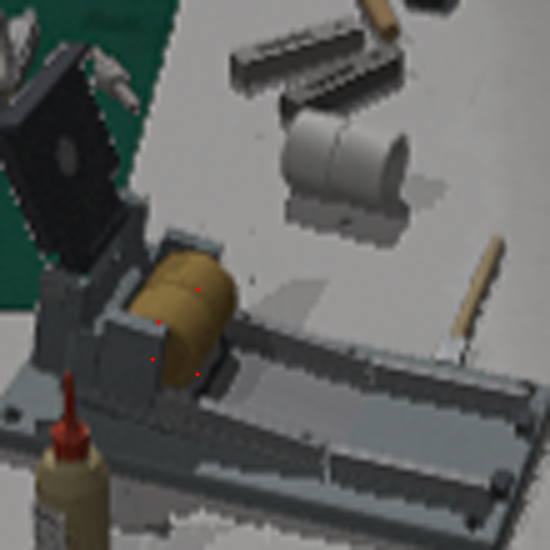

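View pics/top8.png

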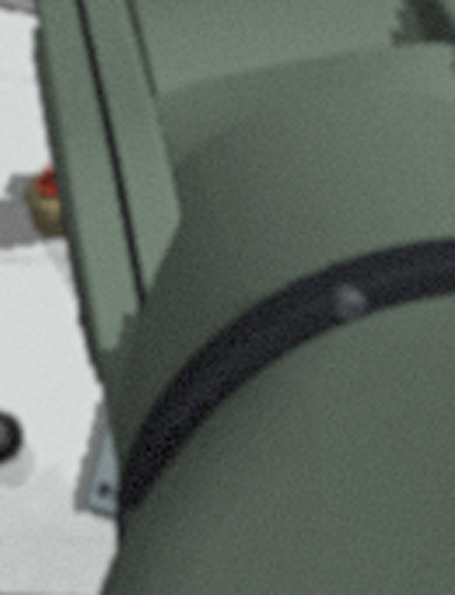

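The side view shows the sleeve standing in the seat (dots at the seat centre and flank match), held with the finger away. The top view is covered by the arm. Now over and behind the leaf.

Call:
jog_arm(
  increments=[
    [[50,-11,2],[0,0,0],0],
    [[50,-11,2],[0,0,0],0],
    [[50,-11,0],[0,0,0],0],
    [[50,-11,0],[0,0,0],0],
    [[0,0,0],[0,0,0],0],
  ],
)

```text
time: 9.8
eef_pos: [0.6554, 0.1446, 0.2423]
tcp_rot: [-179.8, -0.2, -12.8]
ft_force: [-0.5, 0.1, -0.2]
finger_gap: 0.0
```

```bash
python3 - <<'E'
from h import *
st()
P=J2W([[195,0,143],[184,0,143],S(46-84*np.cos(2),0,30+84*np.sin(2))])
crop("side",180,40,150,150,4,"side9.png",P)
E
```

```text
9.8 [199.9   1.9 242.3] [-179.8   -0.2  -12.8] [-0.5  0.1 -0.2]
```

View pics/side9.png

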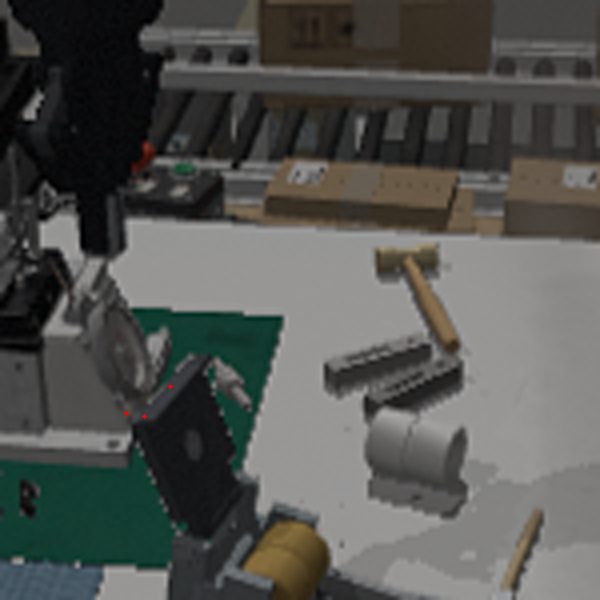

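Call:
jog_arm(
  increments=[
    [[0,-1,-45],[0,0,0],0],
    [[0,0,-45],[0,0,0],0],
    [[0,0,-5],[0,0,0],0],
    [[0,0,0],[0,0,0],0],
  ],
)

```text
time: 10.35
eef_pos: [0.6517, 0.1465, 0.1478]
tcp_rot: [-179.6, -0.2, -12.7]
ft_force: [0.0, 0.5, 0.7]
finger_gap: -0.0
```

```bash
python3 - <<'E'
from h import *
st()
# planned TCP track in jig mm: tip front corner on top face at radius r
for th in np.arange(2.0,-0.01,-0.2):
    r=72;x=46-r*np.cos(th);z=30+r*np.sin(th);q=S(x,0,z);print(round(th,1),round(q[0]+11,1),round(q[2],1))
E
```

```text
10.35 [195.9   2.9 147.8] [-179.6   -0.2  -12.7] [0.  0.5 0.7]
2.0 173.9 154.1
1.8 159.8 156.8
1.6 145.4 156.7
1.4 131.4 153.7
1.2 118.2 147.9
1.0 106.4 139.7
0.8 96.5 129.3
0.6 88.9 117.1
0.4 83.8 103.6
0.2 81.5 89.5
0.0 82.1 75.1
```

Call:
jog_arm(
  increments=[
    [[-7.5,-0.4,1],[-0.3,0,-0.3],0],
    [[-7.5,0.6,1],[0,0,0],0],
    [[-7,1.6,1],[0,0,0],0],
    [[-7,1.6,1],[0,0,0],0],
    [[-7,1.6,1],[0,0,0],0],
    [[-7,1.6,1],[0,0,0],0],
    [[-7,1.6,0],[0,0,0],0],
  ],
)

```text
time: 11.22
eef_pos: [0.5997, 0.1556, 0.1585]
tcp_rot: [-179.8, -0.6, -13.0]
ft_force: [1.8, -0.6, -1.0]
finger_gap: 0.0
```

```bash
python3 - <<'E'
from h import *
st()
crop("side",180,40,150,150,4,"side10.png")
E
```

```text
11.22 [143.2  -0.  158.5] [-179.8   -0.6  -13. ] [ 1.8 -0.6 -1. ]
```

View pics/side10.png

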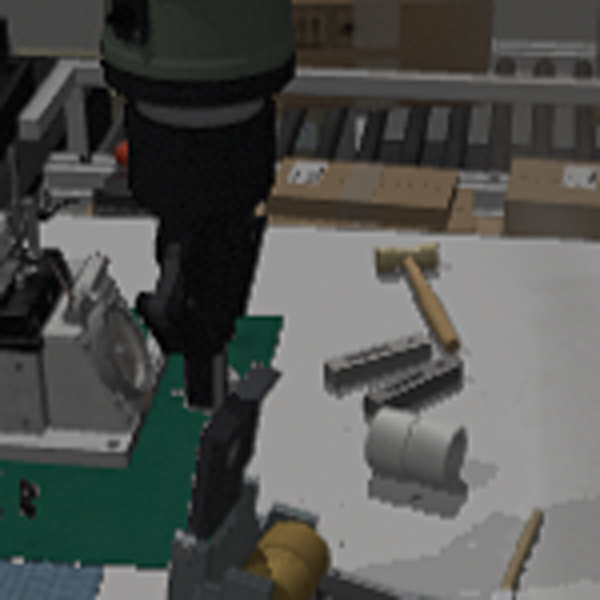

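The leaf has followed to roughly upright (top edge at crop (265,380)). Continuing along the arc.

Call:
jog_arm(
  increments=[
    [[-6,1.4,-2],[0,0.3,0],0],
    [[-6,1.4,-2.5],[0,0.2,0],0],
    [[-6.3,1.5,-3],[0,0,0],0],
    [[-6.3,1.5,-3],[0,0,0],0],
    [[-5.8,1.4,-4],[0,0,0],0],
    [[-5.8,1.4,-4],[0,0,0],0],
  ],
)

```text
time: 12.02
eef_pos: [0.5604, 0.165, 0.1387]
tcp_rot: [-179.9, -0.1, -13.0]
ft_force: [1.8, 0.8, 0.0]
finger_gap: 0.003
```

```bash
python3 - <<'E'
from h import *
st()
crop("side",180,60,150,150,4,"side11.png")
E
```

```text
12.03 [102.8   0.2 138.7] [-1.799e+02 -1.000e-01 -1.300e+01] [1.8 0.8 0. ]
```

View pics/side11.png

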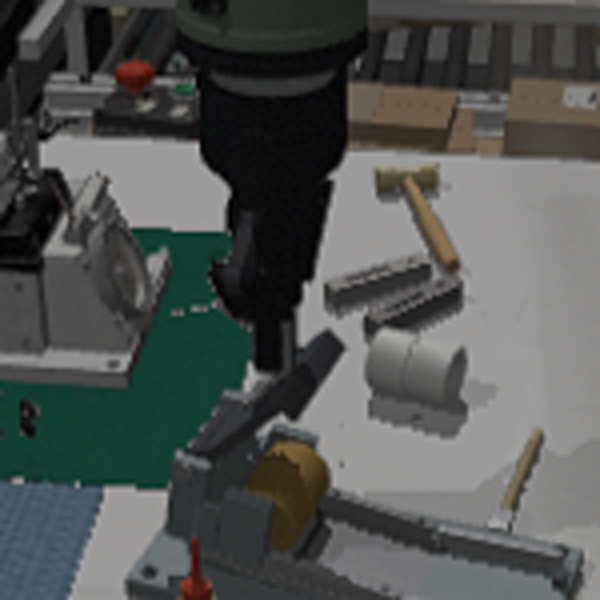

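Call:
jog_arm(
  increments=[
    [[-4,1,-5],[0,0,0],0],
    [[-4,1,-5.5],[0,0,0],0],
    [[-3.5,0.8,-6],[0,0,0],0],
    [[-3,0.7,-6],[0,0,0],0],
    [[-2.5,0.6,-7],[0,0,0],0],
    [[-2,0.5,-7],[0,0,0],0],
    [[-1,0.2,-7],[0,0,0],0],
  ],
)

```text
time: 12.95
eef_pos: [0.5381, 0.1704, 0.0917]
tcp_rot: [-179.9, 0.0, -13.0]
ft_force: [0.4, -0.1, 1.3]
finger_gap: 0.0
```

```bash
python3 - <<'E'
from h import *
st()
crop("side",180,90,150,150,4,"side12.png")
E
```

```text
12.95 [79.8  0.5 91.7] [-179.9    0.   -13. ] [ 0.4 -0.1  1.3]
```

View pics/side12.png

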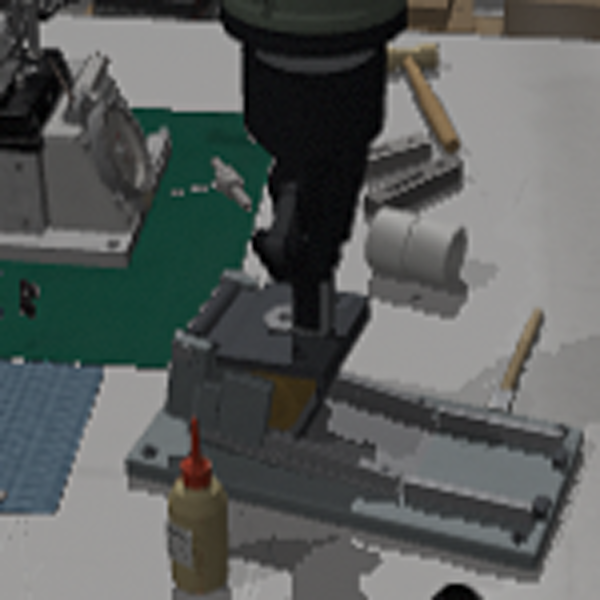

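Call:
jog_arm(
  increments=[
    [[-2,0.4,-6],[0,0,0],0],
    [[-1,0.2,-5],[0,0,0],0],
    [[0,0,-3],[0,0,0],0],
  ],
)

```text
time: 13.38
eef_pos: [0.535, 0.171, 0.077]
tcp_rot: [-179.9, 0.0, -13.0]
ft_force: [-12.6, -1.1, 57.3]
finger_gap: -0.001
```

```bash
python3 - <<'E'
from h import *
st()
E
```

```text
13.38 [76.7  0.4 77. ] [-179.9    0.   -13. ] [-12.6  -1.1  57.3]
```

It is seated hard (57 N reaction). I'll ease off, hold, and lift away.

Call:
jog_arm(
  increments=[
    [[0,0,0.5],[0,0,0],0],
    [[0,0,0],[0,0,0],0],
    [[0,0,20],[0,0,0],0],
    [[0,0,50],[0,0,0],0],
    [[-20,-40,50],[0,0,0],0],
    [[-20,-50,30],[0,0,0],0],
    [[-20,-55,0],[0,0,0],0],
    [[-20,-55,0],[0,0,0],0],
    [[-20,-55,0],[0,0,0],0],
    [[-10,-55,0],[0,0,0],0],
    [[-5,-55,0],[0,0,0],0],
    [[0,0,0],[0,0,0],0],
  ],
)

```text
time: 14.88
eef_pos: [0.4147, -0.2017, 0.2281]
tcp_rot: [-180.0, -0.1, -12.9]
ft_force: [-0.3, 0.8, -1.1]
finger_gap: 0.002
```

```bash
python3 - <<'E'
from h import *
import math
st()
P=[]
for th in(0,.05):
  for y in(41,-41): P.append(S(46-84*math.cos(th),y,30+84*math.sin(th)))
P+= [S(46,41,30),S(46,-41,30)]
P=J2W(P)
crop("side",215,130,110,100,6,"side13.png",P)
crop("top",225,110,130,170,3.5,"top13.png",P)
E
```

```text
14.88 [  43.9 -389.9  228.1] [-1.80e+02 -1.00e-01 -1.29e+01] [-0.3  0.8 -1.1]
```

View pics/side13.png

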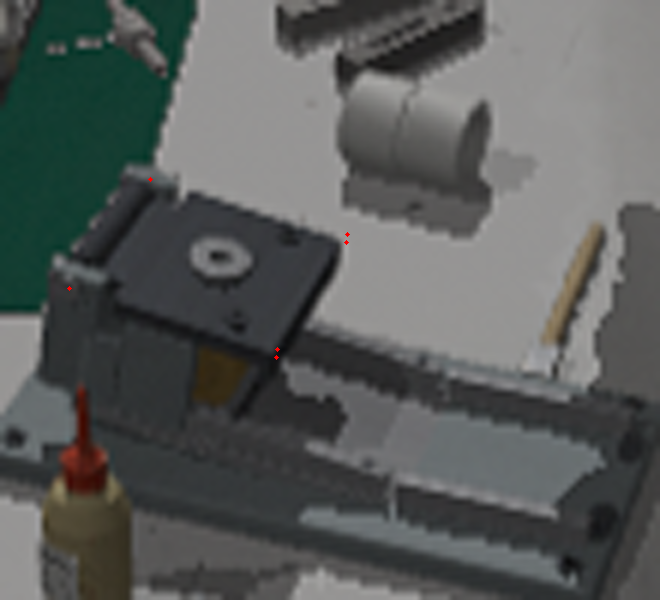

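View pics/top13.png

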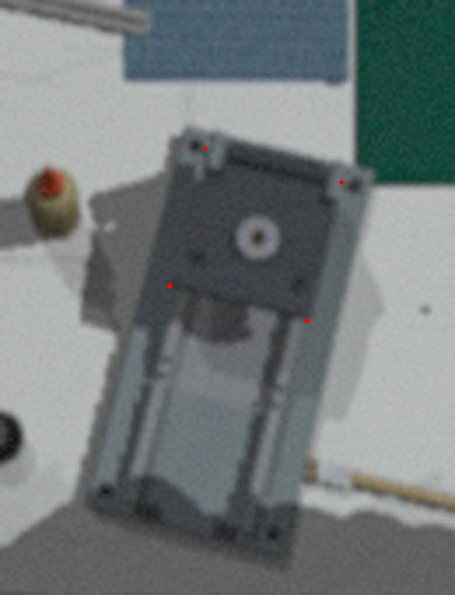

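Side and top views show the leaf flat on its rests (free edge near the predicted shut line) with the bronze sleeve under it. The oiler, brush and loupe look unmoved. The fingertip height at the press (77.0 mm) agrees with the predicted 77.4 mm for a shut leaf. I'm handing the job in.

```bash
python3 - <<'E'
from h import *
order.finish_job(); st()
E
```

```text
the job is handed in; nothing more can be done
the job is handed in; nothing more can be done
```

The job is handed in: the sleeve is at the stop behind the spring catch, and the leaf is shut over it. No verdict was reported.

- **Sleeve:** With the gripper shut, I pushed the smaller bronze sleeve along the deck and up the ramp. The push force dropped as it cleared the catch. I then pressed it against the stop at about 9 N and backed off. The side view showed it staying at the seat with the finger away.
- **Leaf:** I pushed it over from behind along its arc and pressed it down until it was solid, with a 57 N reaction at the fingers. The fingertip height then was 77.0 mm, against 77.4 mm predicted for a shut leaf, or roughly 0.01 rad.
- **Last pictures:** Both views showed the leaf shut. The oiler, brush and loupe looked unmoved by eye in the last views; I did not measure their positions.
- **Not measured directly:** I could not see the catch itself once the sleeve was seated. I judged it up from the force drop and from the sleeve staying put. The jig overlay was off by about 2 mm, so the sleeve's 2.5 mm seat tolerance is inferred from the stop contact rather than from a precise picture measurement.

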